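# Candle a flat glass miniature in the inspection light

### The arm

A 6-joint arm with a two-finger parallel gripper is mounted at the origin on the work surface. World frame = base frame: x ahead of the robot, y to its left, z up, the work surface at z = 0. Lengths are in m, angles in rad, forces in N, time in s.
With the tool pointing down it reaches from about 0.225 to 0.875 m from the base axis. Payload 3.4 kg.
Tool frame: the origin (TCP) lies between the finger pads; the fingertips stand 22 mm ahead of it and the grasp point (between the pads) lies 3 mm ahead of it; z points along the fingers, y is the line along which they close (so a half turn about z gives the same grasp; the last joint's range is limited). The gripper opens to 85 mm and grips with 20 to 120 N. Pads are 22 mm wide; open, the fingers measure 114 mm over their backs; the gripper's body (76 mm by 85 mm) begins 54 mm behind the grasp point. The pads swing forward as they close: fully open they stand 13 mm farther back than shut.
Start: joints at [1.194, 0.276, 1.505, -0, 1.361, -0.121], TCP at [0.146, 0.556, 0.253] pointing down, gripper open.
Joint ranges: [-2.89, 2.89], [-0.75, 2.08], [0.22, 2.7], [-1.18, 4.32], [0.11, 2.71], [-2.7, 2.7]. Speed limits (rad/s): [2.57, 2.57, 3.14, 3.14, 3.14, 3.14].

### API

Orientations are given as a 3x3 rotation matrix whose columns are the frame's x, y, z axes.
In Python, from rig import telemetry, imaging, workorder gives the robot as it stands.
- The arm moves only by the tool jog_arm, never from a script. Its argument "steps" is a list of rows, each a list of 3 entries, a list of its own where there are three numbers: the turn, a rotation vector about the tool's x, y, z in rad, then the shift along the tool's x, y, z in cm, then the finger opening in cm, from 0 to 8.54. In form: [[[wx, wy, wz], [x, y, z], grip], ...]. A call has 1 to 5 rows; each row shifts and turns the commanded pose from where the row before left it, along the tool's axes as they then stand; what a row does not reach is not made up. A row lasts 1/10 s, in which the tool goes at most 50 mm and 8.59 degrees, less where a joint would pass 70% of its speed; a pose out of reach is approached as far as the arm can. A call with a gripper value outside its range is refused whole. The fingers move at their own pace and stop on an object; "grip_force" is the grip in N (left out, the last holds). Time passes only in rows, so rows that do not move let the fingers close. It gives the time, the measured TCP pose, the force, the opening and the grip force at its end, in the units of the state.
- telemetry.observe(): the state, without advancing time (a new reading comes with each control period).
- imaging.camera(name): name is "side" or "top" or "wrist"; returns (picture, depth): 480x640x3 uint8, blue, green, red; 480x640 float32, m along the optical axis (not along the pixel's ray), 0 where there is no reading.
- imaging.camera_info(name): a dict with "K" (3x3 intrinsics, pixels), "k1" (the pictures are not rectified: a ray, as slopes to the right and down, at radius r is drawn at 1 + k1 r^2 times it, then the intrinsics apply), "rvec" (rotation vector, rad) and "tvec" (3), from world to camera coordinates, as OpenCV has them. Camera axes: x right, y down, z forward; pixel columns grow to the right and rows downward; lengths in m; the calibration is good to about 2 mm. A picture is of the moment at which its call begins: read the wrist's pose just before it. camera_info takes no time and is no camera call; for the wrist camera it gives the pose at the moment of the call.
- workorder.sign_off(): hands the job in; it is judged then, once.
The state is a dict: "t": time; "q": joint angles; "dq": joint speeds; "joint_torque": joint torques, N m; "position": TCP position; "ee_rot": TCP orientation; "force": force on the tool from outside, world axes, zero at the start; "torque": the same for the moment, N m; "grip_width": finger opening in m; "grip_force": force on a finger pad.
Only numpy, scipy, OpenCV 4.12 (cv2) and the standard library are available. Lean on these libraries where they do the work, as an engineer would, in place of code of your own. Each camera call takes 0.05 s, during which the arm holds its last target. There are 200 camera calls.

### The job

Final glass check at the gift-packing bench: first close the tub of polishing wipes by pressing its half-open lid down until it is seated level, so that the wipes stay moist and shed no lint, then pick up the flat glass miniature, touching it with the gripper only on its two frosted narrow sides and never on the clear faces, neck or cap. Hold it upright and still in the beam of the inspection light, midway between lamp and screen, with the middle of its clear faces in the beam and those faces square to it, clear of the lamp, screen and base, and finish while still holding it there. Keep the miniature upright throughout, keep the tub standing about where it is, and leave the other things on the bench where they are.

Things in the scene. Friction and masses are not known exactly. Their poses are not given: they have to be found in the camera images.
- flask: flat rectangular glass miniature bottle, the only flat-sided one, 0.12 kg: body 26 (x) by 46 (y) by 70 mm high, then neck and round cap 22 mm across, top 94 mm above the base. Its narrow sides (26 mm wide, facing +y and -y, 46 mm apart) are frosted whitish; its broad faces (+x, -x) are clear amber, 1 mm recessed. Origin: centre of underside, z up; starts upright on the bench
- flask_window (a point): centre of the miniature's glass body, level with the middle of its clear faces, 35 mm above its underside; axes as the flask's
- light: inspection light, fixed: dark base plate 220 x 90 x 12 mm; grey lamp box on a post at its -x end (64 mm wide, top 152 mm above the bench, round lens facing +x); upright white square screen (80 x 80 mm, top 160 mm, round target) at its +x end. The beam runs level along its x from lens to target, 120 mm above the bench; free gap 140 mm. Origin under the middle of the gap, on the bench
- beam_mid (a point): the point on the beam midway between lens and screen, 120 mm above the bench; x along the beam, z up
- tub: the tub of polishing wipes, loose on the bench: round, white with a grey band, 108 mm across at the rim, 100 mm high, 0.9 kg. Origin at the centre of its underside; its +x side is where the lid is already caught, so the lid stands up on its -x side
- tub_lid (a joint): angle (rad) by which the tub's round grey lid (116 mm across) gapes: 0 = seated level, top 108 mm above the bench; starts at 0.14 to 0.21. It tips about its caught edge (tub +x side), is stiff (about 5 N pressed straight down at lid_high, twice that at its middle) and stays where it is left
- lid_high (a point): point on the top of the lid at its raised side, 14 mm in from the edge; it is 44 mm from the tub's axis (toward tub -x) and 108 mm above the bench once the lid is seated
- mini: bystander: round amber miniature bottle, 38 mm across, 100 mm high; origin centre of underside
- tumbler: bystander: black tumbler, 74 mm across, 85 mm high; origin centre of underside
- tumbler2: bystander: copper-coloured tumbler, 74 mm across, 85 mm high; origin centre of underside
- carton: bystander: flat kraft carton with ribbon, 75 by 120 by 34 mm (x, y, z); origin centre of underside
- spool: bystander: ribbon spool lying flat, 76 mm across, 30 mm high; origin centre of underside
- bottle: bystander: big round bottle, 74 mm across, 210 mm high; origin centre of underside
Mind the look-alikes: they are no part of the job. Leave any blue or turquoise look-alike of the flask alone.

How it is judged:
On the way, in this order (a step that is already met when the one before it is completed fails the run):
1. the tub's lid is pressed down level while the miniature still stands on the bench (value of joint tub_lid below 0.02 rad and height (world z) of flask below 0.01 m), for 0.2 s.
2. the miniature is gripped by both frosted sides and lifted off the bench (contact force between the fingers and flask_c0 above 1 N and contact force between the fingers and flask_c1 above 1 N and height (world z) of flask above 0.03 m), for 0.2 s.
At the end, for the whole second after the job is handed in: Miniature held by both frosted sides, still, upright (7 deg), clear of the light; window centre within 25 mm of midway, 8 mm sideways, 10 mm in height of the beam, faces square to it (10 deg); lid level (0.02 rad) on the standing tub; bystanders within 30 mm of their places (contact force between the fingers and flask_c0 above 1 N and contact force between the fingers and flask_c1 above 1 N and x of flask_window in the frame of beam_mid between -0.025 and 0.025 m and y of flask_window in the frame of beam_mid between -0.008 and 0.008 m and z of flask_window in the frame of beam_mid between -0.01 and 0.01 m and angle between the x axis of flask and the x axis of beam_mid, either way round below 0.17 rad and angle between flask's own z axis and vertical below 0.12 rad and linear speed of flask below 0.02 m/s and contact force between flask and light below 0.2 N and height (world z) of flask above 0.07 m and value of joint tub_lid below 0.02 rad and angle between tub's own z axis and vertical below 0.05 rad and distance of each of mini, tumbler, tumbler2, carton, spool, bottle from where it was at the start of the episode below 0.03 m); the arm keeps its last pose, push and grip.
It fails at once if gripper touches the miniature's clear glass, neck or cap (contact force between any of the fingers, the arm and flask_c2 above 0.5 N or contact force between any of the fingers, the arm and flask_c3 above 0.5 N or contact force between any of the fingers, the arm and flask_c4 above 0.5 N).
It fails at once if the miniature is tipped (over 30 degrees) (angle between flask's own z axis and vertical above 0.52 rad).
It fails at once if the tub is tipped or shoved more than 60 mm (angle between tub's own z axis and vertical above 0.3 rad or distance of tub from where it was at the start of the episode above 0.06 m).
It fails at once if another thing on the bench is displaced by more than 30 mm (distance of any of mini, tumbler, tumbler2, carton, spool, bottle from where it was at the start of the episode above 0.03 m).
It also fails if it takes over 59 s, if anything falls off the work surface, if the arm or the gripper's body presses on something with over 40 N, if the wrist force passes 120 N, or if a joint passes its speed limit or range.

## Working session

There is one attempt and no reset: what is moved stays moved. The work goes in short steps, Python scripts to look and compute and a tool call to move; the robot and the scene stay as the last step left them, time stands still between calls to the robot, and variables do not carry over. Pictures are saved under pics/ and viewed, at most 10 in all, crops included, and the job is handed in when it is done.

Besides the shell and the picture viewer there is one more tool, called after "Emit:" by a JSON object that holds its "api" and its "payload", one argument or row to a line. jog_arm: Moves the arm, as the interface text tells. Its arguments: {"type":"object","properties":{"steps":{"type":"array"},"grip_force":{"type":"number"}},"required":["steps"]}

```bash
mkdir -p pics; ls; cat > h.py <<'E'
import numpy as np, cv2
from rig import telemetry, imaging, workorder
def cam(n):
    i=imaging.camera_info(n); p,d=imaging.camera(n); return p,d,i
def world(i,d):
    K=np.array(i["K"]);k=float(i["k1"]);R=cv2.Rodrigues(np.array(i["rvec"],float))[0];t=np.array(i["tvec"],float).ravel()
    v,u=np.mgrid[:480,:640].astype(np.float64)
    p=cv2.undistortPoints(np.stack([u.ravel(),v.ravel()],1)[:,None],K,np.array([k,0,0,0,0.]))[:,0]
    c=np.c_[p,np.ones(len(p))]*d.reshape(-1,1)
    return ((c-t)@R).reshape(480,640,3)
E
python3 - <<'E'
from h import *
for n in("top","side"):
    p,d,i=cam(n); cv2.imwrite(f"pics/{n}.png",p); np.savez(f"{n}.npz",p=p,d=d,w=world(i,d)); print(n,i)
print(telemetry.observe())
E
```

```text
pics
top {'K': array([[537.85781593,   0.        , 317.54265598],
       [  0.        , 537.85781593, 228.12225516],
       [  0.        ,   0.        ,   1.        ]]), 'k1': -0.08633219223147028, 'rvec': array([ 2.13318394, -2.18584864,  0.12469691]), 'tvec': array([0.03121643, 0.63627688, 1.35615238])}
side {'K': array([[558.65150666,   0.        , 318.35868109],
       [  0.        , 558.65150666, 235.87009791],
       [  0.        ,   0.        ,   1.        ]]), 'k1': -0.014258643250199723, 'rvec': array([ 0.13566738, -2.84703915,  1.22122816]), 'tvec': array([0.63906756, 0.11651983, 1.13771621])}
{'t': 0.1, 'q': array([ 1.19398629e+00,  2.76520033e-01,  1.50599614e+00, -3.55979643e-06,
        1.36070103e+00, -1.20988773e-01]), 'dq': array([-0.00020311, -0.00086793, -0.00361639, -0.00085556,  0.00180551,
       -0.00069352]), 'joint_torque': array([ 2.64113965e-03, -4.17703915e+01, -2.46405834e+01, -1.77024922e-04,
        6.00862622e-03,  1.78724278e-06]), 'position': array([0.14533836, 0.55588326, 0.25253701]), 'ee_rot': array([[-9.67455940e-01,  2.53038834e-01, -5.94525795e-04],
       [ 2.53039459e-01,  9.67454778e-01, -1.51185731e-03],
       [ 1.92618211e-04, -1.61309382e-03, -9.99998680e-01]]), 'force': array([-0.67593099,  0.37674312,  0.69139669]), 'torque': array([0.01196394, 0.03938835, 0.00322438]), 'grip_force': 0.0, 'grip_width': 0.08580755616144951}
```

View pics/top.png

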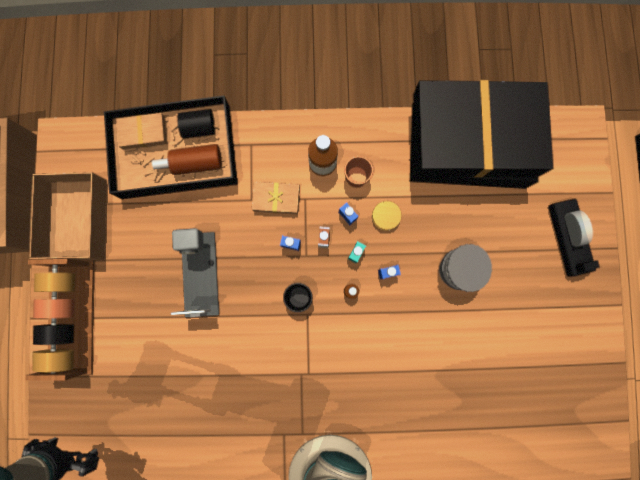

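View pics/side.png

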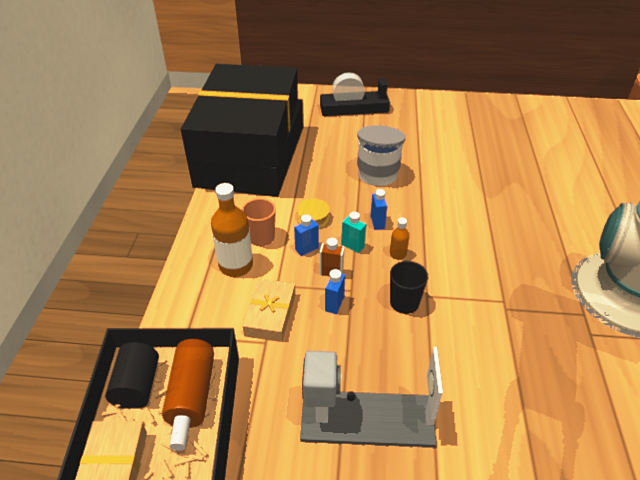

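The top view shows the flask at about (324,237), with blue and teal look-alikes around it. The tub is at (466,268) and the light at (200,275), with its lamp at the top and screen at the bottom. Next I'll zoom in and measure.

```bash
python3 - <<'E'
from h import *
a=np.load("top.npz");p,w=a["p"],a["w"]; s=np.load("side.npz");ps,ws=s["p"],s["w"]
c1=cv2.resize(p[195:310,270:410],None,fx=4.2,fy=4.2,interpolation=cv2.INTER_CUBIC)
c2=cv2.resize(ps[180:320,280:440],None,fx=3.4,fy=3.4,interpolation=cv2.INTER_CUBIC)
cv2.imwrite("pics/c1.png",c1);cv2.imwrite("pics/c2.png",c2)
for u,v in [(324,235),(324,228),(324,244),(290,241),(348,211),(357,250),(389,271),(352,291),(298,297),(466,268),(448,268),(486,268),(466,248),(466,288),(187,238),(200,280),(190,313),(358,170),(322,143)]: print(u,v,w[v,u].round(3))
# tub lid
def blob(w,lo,hi):
    return np.all((w>lo)&(w<hi),axis=2)
cx,cy=w[268,466,:2]
m=blob(w,[cx-.1,cy-.1,.098],[cx+.1,cy+.1,.16]); m&=(p.max(2).astype(int)-p.min(2)<40)
P=w[m]; A=np.c_[P[:,:2]-P[:,:2].mean(0),np.ones(len(P))]
for _ in range(4):
    co=np.linalg.lstsq(A,P[:,2],rcond=None)[0]; r=abs(P[:,2]-A@co); k=r<.004; P=P[k];A=A[k]
n=P[:,:2].mean(0); print("lid",len(P),P.mean(0),P.min(0),P.max(0),co,np.hypot(*co[:2]),"circle",cv2.minEnclosingCircle(P[:,:2].astype(np.float32)))
# lamp, screen
L=w[187+40,187]
for nm,lo,hi in [("lamp",[-1,0.2,.14],[2,.6,.17])]:
    m=blob(w,lo,hi); n_,l,st,c=cv2.connectedComponentsWithStats(m.astype(np.uint8))
    for j in range(1,n_):
        if st[j,4]>15:
            q=w[l==j]; print(nm,st[j],q.mean(0).round(3),q.min(0).round(3),q.max(0).round(3),[np.round(x,3) for x in cv2.minAreaRect(q[:,:2].astype(np.float32)*1000)])
m=blob(w,[0,0.15,.008],[1,.5,.02]); l=cv2.connectedComponentsWithStats(m.astype(np.uint8)); 
j=1+np.argmax(l[2][1:,4]); q=w[l[1]==j]; print("base",l[2][j],cv2.minAreaRect(q[:,:2].astype(np.float32)*1000))
E
```

```text
324 235 [ 0.613 -0.     0.086]
324 228 [ 0.634 -0.001  0.065]
324 244 [0.592 0.    0.07 ]
290 241 [0.6   0.085 0.095]
348 211 [ 0.671 -0.061  0.093]
357 250 [ 0.574 -0.081  0.088]
389 271 [ 0.519 -0.158  0.095]
352 291 [ 0.473 -0.065  0.101]
298 297 [0.461 0.071 0.005]
466 268 [ 0.521 -0.343  0.12 ]
448 268 [ 0.522 -0.297  0.128]
486 268 [ 0.52  -0.395  0.112]
466 248 [ 0.569 -0.345  0.123]
466 288 [ 0.472 -0.34   0.121]
187 238 [0.607 0.328 0.151]
200 280 [0.51  0.327 0.015]
190 313 [0.43  0.318 0.162]
358 170 [ 0.795 -0.097  0.007]
322 143 [0.815 0.    0.209]
lid 1384 [ 0.52154154 -0.35067602  0.11877942] [ 0.46454996 -0.40739386  0.10517271] [ 0.57673056 -0.29398015  0.13102164] [0.028769   0.18804766 0.11908103] 0.19023558678905714 circle ((0.5215412974357605, -0.3510171175003052), 0.05802135914564133)
lamp [172 229  28  24 565] [0.604 0.331 0.15 ] [0.574 0.3   0.14 ] [0.63  0.367 0.157] [array([602.233, 333.206]), array([56.209, 66.327]), np.float64(0.951)]
lamp [171 310  35   5  98] [0.432 0.324 0.158] [0.428 0.285 0.141] [0.437 0.363 0.164] [array([432.827, 324.031]), array([ 7.492, 78.487]), np.float64(2.826)]
base [ 182  232   38   84 1850] ((526.571044921875, 328.9836120605469), (217.89637756347656, 91.87996673583984), 2.7027573585510254)
```

View pics/c1.png

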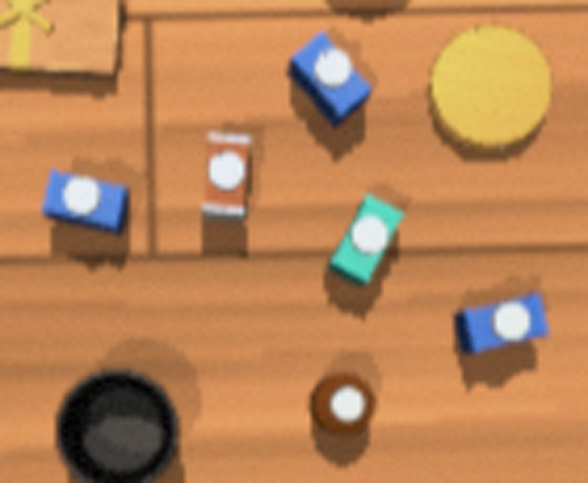

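View pics/c2.png

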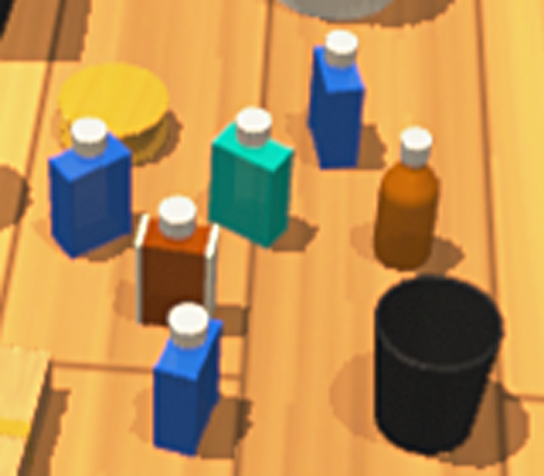

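Pictures c1 and c2 show the amber flask with its frosted strips toward world ±x, at crop rows 137 and 211 near column 226. The fingers can therefore close along world x. Raised lid side is toward +y, with the gape about 0.19 rad. I'll head for the tub with the gripper shut.

Emit:
{"api": "jog_arm", "payload": {
  "steps": [
    [[0, 0, 0], [-2.94, -3.69, 0], 0],
    [[0, 0, 0], [-2.94, -3.69, 0], 0],
    [[0, 0, 0], [-2.94, -3.69, 0], 0],
    [[0, 0, 0], [-2.94, -3.69, 0], 0],
    [[0, 0, 0], [-2.94, -3.69, 0], 0]
  ],
  "grip_force": 30
}}

```text
t: 0.6
position: [0.2412, 0.3387, 0.253]
ee_rot: [[-0.968, 0.252, -0.0], [0.252, 0.968, -0.001], [-0.0, -0.001, -1.0]]
force: [1.0, -0.5, 0.3]
grip_width: 0.0122
grip_force: 0.0
```

```bash
python3 - <<'E'
from h import *
a=np.load("top.npz");p,w=a["p"],a["w"]
m=np.all((w>[.57,-.035,.055])&(w<[.66,.035,.08]),axis=2)
q=w[m]; r=cv2.minAreaRect(q[:,:2].astype(np.float32)*1000); print("body",m.sum(),r,q.mean(0))
sat=p.max(2).astype(int)-p.min(2)
f=m&(sat<70)&(p.min(2)>90)
A=w[f&(w[...,0]>.615)];B=w[f&(w[...,0]<.61)];print(len(A),len(B),A.mean(0),B.mean(0));d=A.mean(0)-B.mean(0);print("yaw",np.degrees(np.arctan2(d[1],d[0])),np.hypot(*d[:2]),((A.mean(0)+B.mean(0))/2))
m=np.all((w>[.57,-.035,.088])&(w<[.66,.035,.1]),axis=2);print("cap",w[m].mean(0))
E
```

```text
body 117 ((612.1119384765625, 1.3509273529052734), (25.501352310180664, 46.45832824707031), 84.16688537597656) [0.61078826 0.00154027 0.06878315]
20 25 [ 0.62981923 -0.00112426  0.06810506] [0.59168251 0.00379445 0.06876185]
yaw -7.349195156654531 0.03845260805124014 [0.61075087 0.0013351  0.06843345]
cap [0.61170754 0.00165466 0.09214002]
```

Emit:
{"api": "jog_arm", "payload": {
  "steps": [
    [[0, 0, 0], [-2.94, -3.69, 0], 0],
    [[0, 0, 0], [-2.94, -3.69, 0], 0],
    [[0, 0, 0], [-2.94, -3.69, 0], 0],
    [[0, 0, 0], [-2.94, -3.69, 0], 0],
    [[0, 0, 0], [-2.94, -3.69, 0], 0]
  ]
}}

```text
t: 1.1
position: [0.3366, 0.1232, 0.2533]
ee_rot: [[-0.968, 0.253, 0.0], [0.253, 0.968, 0.0], [-0.0, 0.0, -1.0]]
force: [1.4, 0.6, 0.2]
grip_width: -0.0002
grip_force: 0.0
```

Emit:
{"api": "jog_arm", "payload": {
  "steps": [
    [[0, 0, 0], [-2.94, -3.69, 0], 0],
    [[0, 0, 0], [-2.94, -3.69, 0], 0],
    [[0, 0, 0], [-2.94, -3.69, 0], 0],
    [[0, 0, 0], [-2.94, -3.69, 0], 0],
    [[0, 0, 0], [-2.94, -3.69, 0], 0]
  ]
}}

```text
t: 1.6
position: [0.4322, -0.0927, 0.2531]
ee_rot: [[-0.967, 0.254, -0.0], [0.254, 0.967, 0.001], [0.0, 0.001, -1.0]]
force: [0.5, 0.3, -0.7]
grip_width: -0.0001
grip_force: 0.0
```

Emit:
{"api": "jog_arm", "payload": {
  "steps": [
    [[0, 0, 0], [-2.94, -3.69, 0], 0],
    [[0, 0, 0], [-2.94, -3.69, 0], 0],
    [[0, 0, 0], [-2.94, -3.69, 0], 0],
    [[0, 0, 0], [-2.94, -3.69, 0], 0],
    [[0, 0, 0], [0, 0, 0], 0]
  ]
}}

```text
t: 2.1
position: [0.5106, -0.269, 0.2518]
ee_rot: [[-0.966, 0.257, 0.001], [0.257, 0.966, -0.003], [-0.001, -0.002, -1.0]]
force: [-0.1, 0.0, 0.3]
grip_width: -0.0003
grip_force: 0.0
```

Emit:
{"api": "jog_arm", "payload": {
  "steps": [
    [[0, 0, 0], [-2.94, -3.69, 0], 0],
    [[0, 0, 0], [0, 0, 3], 0],
    [[0, 0, 0], [0, 0, 3], 0],
    [[0, 0, 0], [0, 0, 0], 0],
    [[0, 0, 0], [0, 0, 0], 0]
  ]
}}

```text
t: 2.6
position: [0.5273, -0.3058, 0.1931]
ee_rot: [[-0.968, 0.253, -0.001], [0.253, 0.968, 0.001], [0.002, 0.001, -1.0]]
force: [0.6, -0.1, 0.9]
grip_width: -0.0002
grip_force: 0.0
```

Emit:
{"api": "jog_arm", "payload": {
  "steps": [
    [[0, 0, 0], [0, 0, 3], 0],
    [[0, 0, 0], [0, 0, 1], 0],
    [[0, 0, 0], [0, 0, 0.5], 0],
    [[0, 0, 0], [0, 0, 0.5], 0],
    [[0, 0, 0], [0, 0, 0.5], 0]
  ]
}}

```text
t: 3.1
position: [0.5285, -0.306, 0.1407]
ee_rot: [[-0.967, 0.253, 0.003], [0.253, 0.967, -0.0], [-0.003, 0.001, -1.0]]
force: [-1.2, 2.7, 6.1]
grip_width: 0.0004
grip_force: 2.9
```

Emit:
{"api": "jog_arm", "payload": {
  "steps": [
    [[0, 0, 0], [0, 0, 0.3], 0],
    [[0, 0, 0], [0, 0, 0.3], 0],
    [[0, 0, 0], [0, 0, 0.3], 0],
    [[0, 0, 0], [0, 0, 0], 0],
    [[0, 0, 0], [0, 0, 0], 0]
  ]
}}

```text
t: 3.6
position: [0.5287, -0.3062, 0.1311]
ee_rot: [[-0.967, 0.253, 0.003], [0.253, 0.967, -0.001], [-0.003, 0.0, -1.0]]
force: [0.8, 2.1, 4.5]
grip_width: -0.0003
grip_force: 2.4
```

Emit:
{"api": "jog_arm", "payload": {
  "steps": [
    [[0, 0, 0], [0, 0, 0.2], 0],
    [[0, 0, 0], [0, 0, 0.2], 0],
    [[0, 0, 0], [0, 0, 0.1], 0],
    [[0, 0, 0], [0, 0, 0], 0],
    [[0, 0, 0], [0, 0, 0], 0]
  ]
}}

```text
t: 4.1
position: [0.5288, -0.3064, 0.129]
ee_rot: [[-0.967, 0.253, 0.004], [0.253, 0.967, -0.002], [-0.005, -0.0, -1.0]]
force: [-3.2, 5.9, 21.7]
grip_width: 0.0001
grip_force: 10.6
```

Force rose to 22 N at a hard stop, so the lid is seated. I'll lift, turn and open.

Emit:
{"api": "jog_arm", "payload": {
  "steps": [
    [[0, 0, 0], [0, 0, -4], 0],
    [[0, 0, 0], [0, 0, -4], 0],
    [[0, 0, 0], [0, 0, -4], 0],
    [[0, 0, 0.1425], [0, 0, 0], 8.5],
    [[0, 0, 0.1425], [0, 0, 0], 8.5]
  ]
}}

```text
t: 4.6
position: [0.5283, -0.3077, 0.2467]
ee_rot: [[-0.854, 0.52, 0.003], [0.52, 0.854, -0.004], [-0.005, -0.002, -1.0]]
force: [-1.1, -0.3, -0.1]
grip_width: 0.0283
grip_force: 0.0
```

Emit:
{"api": "jog_arm", "payload": {
  "steps": [
    [[0, 0, 0.1425], [0, 0, 0], 8.5],
    [[0, 0, 0.1425], [0, 0, 0], 8.5],
    [[0, 0, 0.1425], [0, 0, 0], 8.5],
    [[0, 0, 0.1425], [0, 0, 0], 8.5],
    [[0, 0, 0.1425], [0, 0, 0], 8.5]
  ]
}}

```text
t: 5.1
position: [0.5276, -0.3072, 0.2445]
ee_rot: [[-0.307, 0.952, 0.0], [0.952, 0.307, -0.002], [-0.001, -0.0, -1.0]]
force: [0.0, 0.3, 0.4]
grip_width: 0.0849
grip_force: 0.0
```

Emit:
{"api": "jog_arm", "payload": {
  "steps": [
    [[0, 0, 0.1425], [0, 0, 0], 8.5],
    [[0, 0, 0.1425], [0, 0, 0], 8.5],
    [[0, 0, 0.1425], [0, 0, 0], 8.5],
    [[0, 0, 0], [0, 0, 0], 8.5],
    [[0, 0, 0], [0, 0, 0], 8.5]
  ]
}}

```text
t: 5.6
position: [0.5276, -0.3069, 0.2444]
ee_rot: [[0.107, 0.994, 0.0], [0.994, -0.107, -0.001], [-0.001, 0.0, -1.0]]
force: [0.2, 0.4, -1.0]
grip_width: 0.0848
grip_force: 0.0
```

Emit:
{"api": "jog_arm", "payload": {
  "steps": [
    [[0, 0, 0], [4.5, 0.72, 0], 8.5],
    [[0, 0, 0], [4.5, 0.72, 0], 8.5],
    [[0, 0, 0], [4.5, 0.72, 0], 8.5],
    [[0, 0, 0], [4.5, 0.72, 0], 8.5],
    [[0, 0, 0], [4.5, 0.72, 0], 8.5]
  ]
}}

```text
t: 6.1
position: [0.5885, -0.0853, 0.2445]
ee_rot: [[0.108, 0.994, 0.001], [0.994, -0.108, -0.001], [-0.0, 0.001, -1.0]]
force: [-0.3, -0.2, 1.8]
grip_width: 0.085
grip_force: 0.0
```

Emit:
{"api": "jog_arm", "payload": {
  "steps": [
    [[0, 0, 0], [4.5, 0.72, 0], 8.5],
    [[0, 0, 0], [4.5, 0.72, 0], 8.5],
    [[0, 0, 0], [0, 0, 0], 8.5],
    [[0, 0, 0], [0, 0, 0], 8.5],
    [[0, 0, 0], [0, 0, 0], 8.5]
  ]
}}

```text
t: 6.6
position: [0.6121, 0.0001, 0.2442]
ee_rot: [[0.109, 0.994, -0.0], [0.994, -0.109, -0.001], [-0.001, -0.0, -1.0]]
force: [0.8, -0.4, 0.0]
grip_width: 0.0851
grip_force: 0.0
```

```bash
python3 - <<'E'
from h import *
o=telemetry.observe(); print(o["position"],o["ee_rot"].round(4).tolist())
p,d,i=cam("wrist"); w=world(i,d); np.savez("wrist.npz",p=p,d=d,w=w); cv2.imwrite("pics/wrist.png",p)
m=np.all((w>[.57,-.035,.055])&(w<[.66,.035,.082]),axis=2)
if m.sum(): q=w[m]; print("body",m.sum(),cv2.minAreaRect(q[:,:2].astype(np.float32)*1000),q[:,2].mean())
m=np.all((w>[.57,-.035,.088])&(w<[.66,.035,.11]),axis=2);print("cap",m.sum(),w[m].mean(0),cv2.minEnclosingCircle(w[m][:,:2].astype(np.float32)))
p,d,i=cam("top");w=world(i,d)
m=np.all((w>[.46,-.415,.098])&(w<[.585,-.29,.16]),axis=2); P=w[m];A=np.c_[P[:,:2]-P[:,:2].mean(0),np.ones(len(P))]
for _ in range(4):
    co=np.linalg.lstsq(A,P[:,2],rcond=None)[0]; k=abs(P[:,2]-A@co)<.004;P=P[k];A=A[k]
print("lid",len(P),co,P.mean(0))
E
```

```text
[6.12123148e-01 1.35529063e-04 2.44236660e-01] [[0.1092, 0.994, -0.0003], [0.994, -0.1092, -0.0009], [-0.001, -0.0002, -1.0]]
body 1139 ((614.2528686523438, 1.3247432708740234), (26.368234634399414, 46.01634216308594), 83.46795654296875) 0.06819983160899508
cap 549 [0.61424789 0.0017711  0.09111291] ((0.6141726970672607, 0.001466090208850801), 0.010926335118710995)
lid 1479 [ 0.00484889 -0.00498273  0.10730398] [ 0.52213809 -0.35069372  0.1073082 ]
```

View pics/wrist.png

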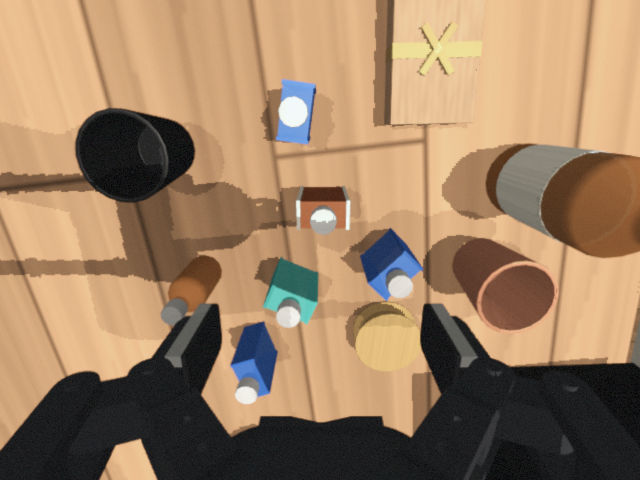

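The wrist view shows the flask at (324,208), with its frosted ends on the finger line. The lid measures level. Now I'll descend.

Emit:
{"api": "jog_arm", "payload": {
  "steps": [
    [[0, 0, 0], [0.15, 0.08, 4], 8.5],
    [[0, 0, 0], [0, 0, 4], 8.5],
    [[0, 0, 0], [0, 0, 3], 8.5],
    [[0, 0, 0], [0, 0, 2], 8.5],
    [[0, 0, 0], [0, 0, 2], 8.5]
  ]
}}

```text
t: 7.2
position: [0.6128, 0.0009, 0.0931]
ee_rot: [[0.112, 0.994, -0.001], [0.994, -0.112, -0.0], [-0.0, -0.001, -1.0]]
force: [0.2, 0.4, -0.0]
grip_width: 0.0852
grip_force: 0.0
```

Emit:
{"api": "jog_arm", "payload": {
  "steps": [
    [[0, 0, 0], [0, 0, 2], 8.5],
    [[0, 0, 0], [0, 0, 2], 8.5],
    [[0, 0, 0], [0, 0, 0], 8.5],
    [[0, 0, 0], [0, 0, 0], 8.5],
    [[0, 0, 0], [0, 0, 0], 6]
  ]
}}

```text
t: 7.7
position: [0.6142, 0.0018, 0.0556]
ee_rot: [[0.111, 0.994, 0.002], [0.994, -0.111, -0.0], [0.0, 0.002, -1.0]]
force: [-0.1, -0.4, 0.3]
grip_width: 0.0728
grip_force: 0.0
```

Emit:
{"api": "jog_arm", "payload": {
  "steps": [
    [[0, 0, 0], [0, 0, 0.2], 5],
    [[0, 0, 0], [0, 0, 0], 4.7],
    [[0, 0, 0], [0, 0, 0], 4],
    [[0, 0, 0], [0, 0, 0], 4],
    [[0, 0, 0], [0, 0, 0], 4]
  ],
  "grip_force": 40
}}

```text
t: 8.2
position: [0.6138, 0.0025, 0.0531]
ee_rot: [[0.11, 0.994, 0.001], [0.994, -0.11, -0.0], [-0.0, 0.001, -1.0]]
force: [0.2, 0.0, 5.8]
grip_width: 0.0456
grip_force: 41.7
```

Emit:
{"api": "jog_arm", "payload": {
  "steps": [
    [[0, 0, 0], [0, 0, 0], 3.5],
    [[0, 0, 0], [0, 0, 0], 3.5],
    [[0, 0, 0], [0, 0, -0.3], 3.5],
    [[0, 0, 0], [0, 0, -0.7], 3.5],
    [[0, 0, 0], [0, 0, 0], 3.5]
  ]
}}

```text
t: 8.7
position: [0.6137, 0.0026, 0.063]
ee_rot: [[0.11, 0.994, 0.001], [0.994, -0.11, 0.0], [0.0, 0.001, -1.0]]
force: [0.6, -0.4, -0.9]
grip_width: 0.0457
grip_force: 41.0
```

Emit:
{"api": "jog_arm", "payload": {
  "steps": [
    [[0, 0, 0], [0, 0, -3], 3.5],
    [[0, 0, 0], [0, 0, -4], 3.5],
    [[0, 0, 0], [0, 0, -4], 3.5],
    [[0, 0, 0], [0, 0, -4], 3.5],
    [[0, 0, 0], [0, 0, -3], 3.5]
  ]
}}

```text
t: 9.2
position: [0.6137, 0.0025, 0.245]
ee_rot: [[0.11, 0.994, 0.003], [0.994, -0.11, -0.0], [0.0, 0.003, -1.0]]
force: [1.0, -0.6, -1.2]
grip_width: 0.0457
grip_force: 41.3
```

Emit:
{"api": "jog_arm", "payload": {
  "steps": [
    [[0, 0, -0.1], [0, 0, 0], 3.5],
    [[0, 0, -0.14], [0, 0, 0], 3.5],
    [[0, 0, -0.14], [0, 0, 0], 3.5],
    [[0, 0, -0.14], [0, 0, 0], 3.5],
    [[0, 0, -0.14], [0, 0, 0], 3.5]
  ]
}}

```text
t: 9.7
position: [0.613, 0.0026, 0.242]
ee_rot: [[-0.528, 0.85, -0.001], [0.85, 0.528, 0.0], [0.001, -0.0, -1.0]]
force: [-0.0, 0.6, -0.9]
grip_width: 0.0456
grip_force: 41.4
```

Emit:
{"api": "jog_arm", "payload": {
  "steps": [
    [[0, 0, -0.14], [0, 0, 0], 3.5],
    [[0, 0, -0.14], [0, 0, 0], 3.5],
    [[0, 0, -0.14], [0, 0, 0], 3.5],
    [[0, 0, -0.14], [0, 0, 0], 3.5],
    [[0, 0, -0.14], [0, 0, 0], 3.5]
  ]
}}

```text
t: 10.2
position: [0.613, 0.0026, 0.2419]
ee_rot: [[-0.951, 0.31, -0.001], [0.31, 0.951, 0.0], [0.001, -0.0, -1.0]]
force: [0.0, 0.4, -0.9]
grip_width: 0.0457
grip_force: 41.4
```

Emit:
{"api": "jog_arm", "payload": {
  "steps": [
    [[0, 0, -0.14], [0, 0, 0], 3.5],
    [[0, 0, -0.14], [0, 0, 0], 3.5],
    [[0, 0, -0.088], [0, 0, 0], 3.5],
    [[0, 0, 0], [0, 0, 0], 3.5],
    [[0, 0, 0], [0, 0, 0], 3.5]
  ]
}}

```text
t: 10.7
position: [0.6131, 0.0025, 0.2421]
ee_rot: [[-0.999, -0.045, -0.0], [-0.045, 0.999, 0.0], [0.0, 0.0, -1.0]]
force: [0.0, 0.3, -0.6]
grip_width: 0.0453
grip_force: 41.4
```

```bash
python3 - <<'E'
from h import *
o=telemetry.observe(); R=o["ee_rot"];print(o["position"],R.round(4).tolist(),o["grip_force"])
print(R.T@(np.array([.505,.328,o["position"][2]])-o["position"])*100, np.degrees(np.arctan2(R[1,1],R[0,1])))
p,d,i=cam("side");w=world(i,d);cv2.imwrite("pics/side2.png",p)
E
```

```text
[0.61312466 0.00254605 0.24206232] [[-0.999, -0.0453, -0.0005], [-0.0453, 0.999, 0.0001], [0.0005, 0.0001, -1.0]] 41.385337114334106
[9.32692728e+00 3.30018259e+01 9.09651210e-03] 92.59661205299032
```

Emit:
{"api": "jog_arm", "payload": {
  "steps": [
    [[0, 0, 0], [1.17, 4.13, 0], 3.5],
    [[0, 0, 0], [1.17, 4.13, 0], 3.5],
    [[0, 0, 0], [1.17, 4.13, 0], 3.5],
    [[0, 0, 0], [1.17, 4.13, 0], 3.5],
    [[0, 0, 0], [1.17, 4.13, 0], 3.5]
  ]
}}

```text
t: 11.25
position: [0.5444, 0.2075, 0.2424]
ee_rot: [[-0.999, -0.046, 0.0], [-0.046, 0.999, 0.0], [-0.0, 0.0, -1.0]]
force: [1.1, 1.2, -0.4]
grip_width: 0.0453
grip_force: 41.6
```

Emit:
{"api": "jog_arm", "payload": {
  "steps": [
    [[0, 0, 0], [1.17, 4.13, 0], 3.5],
    [[0, 0, 0], [1.17, 4.13, 0], 3.5],
    [[0, 0, 0], [1.17, 4.13, 0], 3.5],
    [[0, 0, 0], [0, 0, 0], 3.5],
    [[0, 0, 0], [0, 0, 0], 3.5]
  ]
}}

```text
t: 11.75
position: [0.5037, 0.3288, 0.2422]
ee_rot: [[-0.999, -0.049, 0.0], [-0.049, 0.999, -0.001], [-0.0, -0.001, -1.0]]
force: [0.4, -0.9, -0.6]
grip_width: 0.0456
grip_force: 41.8
```

```bash
python3 - <<'E'
from h import *
o=telemetry.observe(); R=o["ee_rot"];print(o["position"],np.degrees(np.arctan2(R[1,1],R[0,1])))
p,d,i=cam("wrist"); w=world(i,d); cv2.imwrite("pics/w2.png",p); np.savez("w2.npz",p=p,w=w)
for z0,z1,nm in [(.13,.158,"lamp"),(.15,.168,"screen"),(.005,.02,"base")]:
    x0,x1=(.56,.66) if nm=="lamp" else ((.41,.45) if nm=="screen" else (.4,.66))
    m=np.all((w>[x0,.25,z0])&(w<[x1,.41,z1]),axis=2); q=w[m]
    if len(q)>9: print(nm,m.sum(),q.min(0).round(4),q.max(0).round(4),cv2.minAreaRect(q[:,:2].astype(np.float32)*1000))
m=np.all((w>[.47,.28,.17])&(w<[.54,.38,.3]),axis=2); print("flask",w[m].min(0) if m.any() else 0, w[m].max(0) if m.any() else 0)
E
```

```text
[0.50369191 0.3288216  0.24215359] 92.79895213876684
lamp 174 [0.6103 0.3031 0.1453] [0.6291 0.3667 0.152 ] ((619.6690063476562, 334.85211181640625), (17.63819122314453, 63.683860778808594), 1.1829301118850708)
screen 1628 [0.4281 0.2858 0.155 ] [0.4378 0.3652 0.161 ] ((432.94781494140625, 325.5037536621094), (6.142585754394531, 79.34049224853516), 2.7785892486572266)
base 10831 [0.4158 0.2802 0.0078] [0.565  0.376  0.0199] ((490.6995849609375, 328.07403564453125), (145.73341369628906, 90.29346466064453), 2.8173727989196777)
flask [0.48409271 0.28000101 0.18793355] [0.51932024 0.37999799 0.29999955]
```

View pics/w2.png

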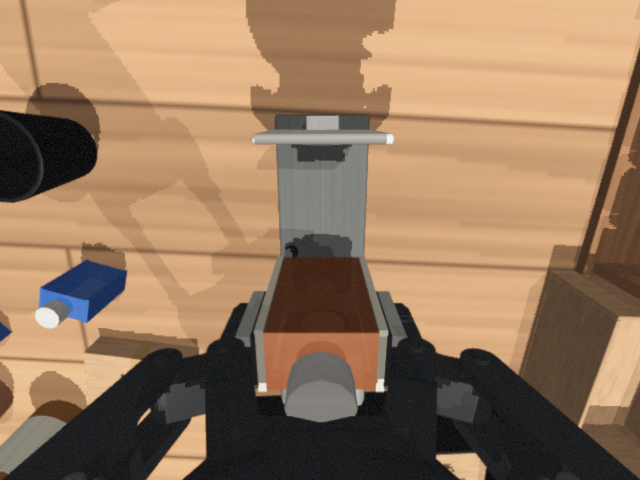

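The wrist view shows the flask held by its frosted sides (frosted edges at columns 262 and 383), centred over the base between the lamp and the screen. Lowering.

Emit:
{"api": "jog_arm", "payload": {
  "steps": [
    [[0, 0, 0], [-0.1, 0, 3], 3.5],
    [[0, 0, 0], [0, 0, 3], 3.5],
    [[0, 0, 0], [0, 0, 2], 3.5],
    [[0, 0, 0], [0, 0, 1.5], 3.5],
    [[0, 0, 0], [0, 0, 0.9], 3.5]
  ]
}}

```text
t: 12.3
position: [0.5053, 0.3262, 0.1369]
ee_rot: [[-0.999, -0.045, -0.002], [-0.045, 0.999, -0.002], [0.002, -0.001, -1.0]]
force: [0.1, -1.1, 0.0]
grip_width: 0.0457
grip_force: 41.8
```

Emit:
{"api": "jog_arm", "payload": {
  "steps": [
    [[0, 0, 0], [0, 0, 0], 3.5],
    [[0, 0, 0], [0, 0, 0], 3.5],
    [[0, 0, 0], [0, 0, 0], 3.5],
    [[0, 0, 0], [0, 0, 0], 3.5],
    [[0, 0, 0], [0, 0, 0], 3.5]
  ]
}}

```text
t: 12.8
position: [0.5055, 0.3284, 0.1391]
ee_rot: [[-0.999, -0.047, 0.001], [-0.047, 0.999, 0.001], [-0.001, 0.001, -1.0]]
force: [0.0, 0.6, -1.7]
grip_width: 0.0457
grip_force: 41.8
```

```bash
python3 - <<'E'
from h import *
o=telemetry.observe(); R=o["ee_rot"];print(o["position"],np.degrees(np.arctan2(R[1,1],R[0,1])),R[2,2],o["grip_force"],o["force"],abs(o["dq"]).max())
p,d,i=cam("side");w=world(i,d);cv2.imwrite("pics/s3.png",cv2.resize(p[200:470,230:470],None,fx=2.2,fy=2.2))
hsv=cv2.cvtColor(p,cv2.COLOR_BGR2HSV)
m=np.all((w>[.46,.28,.05])&(w<[.55,.38,.2]),axis=2)&(hsv[...,1]>120); q=w[m]
if len(q): print(len(q),np.percentile(q,[1,50,99],axis=0).round(4).tolist())
E
```

```text
[0.50550686 0.32838169 0.139051  ] 92.70883604651165 -0.9999989943508977 41.76730155944824 [ 0.01804883  0.56245074 -1.71335569] 0.00467708430994151
59 [[0.4874, 0.3071, 0.0906], [0.5178, 0.3278, 0.1219], [0.5191, 0.3578, 0.1984]]
```

View pics/s3.png

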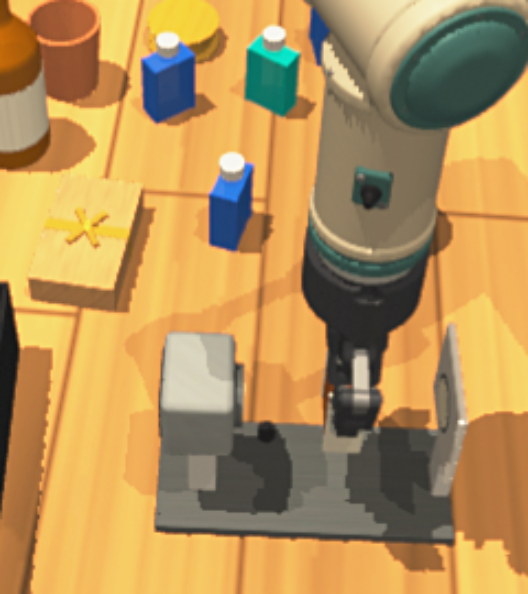

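The side crop shows the flask hanging upright in the gap at about (340,400), clear of the lamp, screen and base. Handing in.

```bash
python3 -c "
from rig import workorder
print(workorder.sign_off())"
```

```text
the job is handed in; nothing more can be done
None
```

I pressed the tub lid down level and handed the job in with the miniature held by its frosted sides, upright and still, about mid-beam by my measurements; sign-off returned no verdict.

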